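Return the clamping kit to its tray, leaving the measuring pieces

ROBOT

A 6-joint arm with a two-finger parallel gripper is mounted at the origin on a cart in front of the work surface, level with it; the furniture and walls round the work are solid. World frame = base frame: x ahead of the robot, y to its left, z up, the work surface at z = 0. Lengths are in m, angles in rad, forces in N, time in s.
With the tool pointing down it reaches from about 0.25 to 0.85 m from the base axis. Payload 12.5 kg.
Tool frame: the origin (TCP) lies where the fingers leave the gripper's body, on its centre line; the fingertips stand 84 mm ahead of it and the grasp point (between the pads) lies 65 mm ahead of it; z points along the fingers, y is the line along which they close (so a half turn about z gives the same grasp; the last joint's range is limited). The gripper opens to 93 mm and grips with 3 to 60 N. Pads are 15 mm wide; open, the fingers measure 128 mm over their backs; the gripper's body (75 mm by 188 mm) begins 65 mm behind the grasp point.
Start: joints at [1.153, 0.351, 1.652, -0, 1.139, -0.085], TCP at [0.18, 0.52, 0.303] pointing down, gripper open.
Joint ranges: [-2.75, 2.75], [-0.79, 2.1], [0.01, 2.65], [-1.57, 4.71], [0.07, 3.14], [-2.87, 2.87]. Speed limits (rad/s): [2.22, 2.22, 2.79, 3.14, 3.14, 3.14].

INTERFACE

Orientations are given as a unit quaternion [w, x, y, z].
In Python, from plant import manip gives the robot as it stands. Calls block until the motion is done:
- manip.reach(position, orientation): joint-space move of the TCP to a pose.
- manip.movel(position, rotation=None, max_speed=0.15, guard=None): straight line of the TCP; rotation=None keeps the orientation; max_speed is the mean speed in m/s. With guard (N) it stops when the force on the tool has changed by that much, and returns True; else False.
- manip.goto_joints(angles): joint-space move.
- manip.set_gripper(opening): opening from 0.0 (shut) to 1.0 (fully open); the grip force is fixed at half the most; returns when the fingers have stopped.
- manip.wait(seconds).
- manip.inverse_kinematics(position, orientation): joint angles nearest the present ones, or None.
- manip.read_camera(name): name is "side" or "top"; returns (picture, depth): 384x512x3 uint8, blue, green, red; 384x512 float32, m along the optical axis (not along the pixel's ray), 0 where there is no reading.
- manip.camera_params(name): a dict with "fx", "fy", "cx", "cy" (pixels), "R" (3x3) and "t" (3): a world point X has camera coordinates R X + t. Camera axes: x right, y down, z forward; pixel columns grow to the right and rows downward; lengths in m; the calibration is good to about 2 mm. A picture is of the moment at which its call begins. camera_params takes no time and is no camera call.
A pose or a line that the arm cannot do raises manip.MotionError and nothing moves.
- manip.close_job(): hands the job in; it is judged then, once.
Trained networks look in the newest picture that a camera, given by its name, has taken for a name from the list of things; names that differ only in an ending like _2 or _b are one class to them, and where a whole thing is asked for, a point or a joint stands for the part that bears it (a point fixed in the world has none). Each returns a list of dicts, best first, with "conf" (0 to 1); they miss things now and then, are a little off and sometimes report something else, mostly with a low value. They report only what shows in the picture. A call takes as long as a camera call.
- manip.cut_out(camera, label): "mask" (384x512 bool, what is visible of it) and "location" ([column, row] in pixels, amid what is visible of it).
Readings, each from a call of its own:
- manip.current_time(): time.
- manip.current_qpos(): joint angles.
- manip.current_dq(): joint speeds.
- manip.current_joint_torque(): joint torques, N m.
- manip.current_eef_pos(): TCP position.
- manip.current_tcp_rot(): TCP orientation.
- manip.current_ft_force(): force on the tool from outside, world axes, zero at the start.
- manip.current_torque(): the same for the moment, N m.
- manip.current_width(): opening from 0.0 (shut) to 1.0 (fully open).
- manip.current_grip_force(): force on a finger pad.
Only numpy, scipy, OpenCV 4.12 (cv2) and the standard library are available. Lean on these libraries where they do the work, as an engineer would, in place of code of your own. Each camera call takes 0.05 s, during which the arm holds its last target. There are 200 camera calls.

TASK

Put the clamping kit back in its grey tray: the slotted clamp strap, the step block, the T-nut and the flange nut each go into the recess made for its shape (long, middle-sized oblong, square, round), wherever that recess is, the same way up as now and seated fully down. The solid bar without a slot and the V-block belong to another set: leave them where they lie.

Things in the scene. Friction and masses are not known exactly. Their poses are not given: they have to be found in the camera images.
- strap_mid (a point): Clamp strap: plain steel bar 80 (x) x 28 (y) x 20 mm (z) with a slot 36 x 12 mm right through it and a bevelled nose at its +x end; 0.26 kg. Point: its centre, 10 mm above its underside. It lies flat on the bench, z up. Grip across y; in its recess the upper 11 mm stand above the insert.
- step_block_mid (a point): Step block: plain steel, 46 (x) x 28 (y) x 36 mm (z), one side a stair of six steps from 36 mm high at -x down to 11 mm at +x; 0.18 kg. Point: centre of its bounding box, 18 mm above its underside. Stands on the bench, z up. Grip across y.
- t_nut_mid (a point): T-nut: plain steel, square base 28 x 28 x 10 mm with a raised neck 28 (x) x 16 (y) mm on it, 24 mm high in all, round hole on top; 0.08 kg. Point: its centre, 12 mm above its underside. Stands on its base, z up. Grip the neck across y.
- flange_nut_mid (a point): Flange nut: plain steel hexagon 22 mm across flats on a round flange 30 mm across and 4 mm high, 24 mm high in all, hole on top; 0.08 kg. Point: its centre, 12 mm above its underside. Stands on its flange, z up; flats face its +y and -y. Grip the hexagon across y, above the flange.
- parallel_bar_mid (a point): Look-alike, not of the kit: solid plain steel parallel bar 80 (x) x 28 (y) x 20 mm, square ends, no slot. Point: its centre, 10 mm above its underside. Lies on the bench, z up.
- v_block_mid (a point): Look-alike, not of the kit: plain steel V-block 46 (x) x 32 (y) x 34 mm, a V groove 21 mm wide along its top (x). Point: centre of its bounding box, 17 mm above its underside. Stands on the bench, z up.
- recess_strap_floor (a point): Insert (fixed, grey plastic, 104 x 66 mm, one of four in the grey tray, in any order) with the LONG recess, for the strap: 86 (x) x 34 (y) mm at the floor, 12 mm more each way at the mouth (sloping sides). Point: centre of its floor, 11 mm above the bench, 9 mm below the insert's top. x: its long side, z up. A parked arm's pedestal (x 0.49 to 0.95, y -0.07 to 0.10, tall) parts tray and parts: pass it at x 0.42.
- recess_step_floor (a point): Same kind of insert, with the MIDDLE-SIZED oblong recess, for the step block: 52 (x) x 34 (y) mm at the floor, 12 mm more each way at the mouth. Point: centre of the recess floor, 11 mm above the bench, 9 mm below the insert's top face. x: the insert's long side, z up.
- recess_tnut_floor (a point): Same kind of insert, with the SQUARE recess, for the T-nut: 34 x 34 mm at the floor, 12 mm more each way at the mouth. Point: centre of the recess floor, 11 mm above the bench, 9 mm below the insert's top face. x: the insert's long side, z up.
- recess_nut_floor (a point): Same kind of insert, with the ROUND recess, for the flange nut: 36 mm across at the floor, 48 mm at the mouth. Point: centre of the recess floor, 11 mm above the bench, 9 mm below the insert's top face. x: the insert's long side, z up.

How it is judged:
By the outcome, as a careful person would: the job done as asked, in the order asked, and still so for the second after the job is handed in, with the robot touching nothing.
It also fails if it takes over 106 s, if anything falls off the work surface, if the arm or the gripper's body presses on something with over 40 N, if the wrist force passes 120 N, or if a joint passes its speed limit or range.

## Working session

There is one attempt and no reset: what is moved stays moved. The work goes in short steps, each a Python script; the robot and the scene stay as the last script left them, time stands still between calls to the robot, and variables do not carry over. Pictures are saved under pics/ and viewed, at most 14 in all, crops included, and the job is handed in when it is done.

```bash
ls; mkdir -p pics
python3 - <<'E'
from plant import manip
import cv2,numpy as np
for c in("top","side"):
    p,d=manip.read_camera(c); cv2.imwrite(f"pics/{c}0.png",p); np.savez(f"{c}0.npz",p=p,d=d)
    k=manip.camera_params(c); print(c,{a:np.round(b,3).tolist() for a,b in k.items()})
    for l in["strap_mid","step_block_mid","t_nut_mid","flange_nut_mid","parallel_bar_mid","v_block_mid","recess_strap_floor","recess_step_floor","recess_tnut_floor","recess_nut_floor"]:
        r=manip.cut_out(c,l)
        for q in r[:3]:
            m=q["mask"]; v,u=np.nonzero(m); z=d[v,u]; ok=z>0
            P=np.stack([(u-k["cx"])/k["fx"]*z,(v-k["cy"])/k["fy"]*z,z],1)[ok]
            P=(P-k["t"])@np.array(k["R"])
            print(l,round(q["conf"],2),np.round(q["location"]),m.sum(),np.round(np.median(P,0),3) if len(P) else None,np.round(np.percentile(P[:,2],[2,98]),3) if len(P) else None)
print(manip.current_time())
E
```

```text
pics
top {'fx': 361.731, 'fy': 361.731, 'cx': 257.657, 'cy': 191.913, 'R': [[-0.018, -1.0, -0.021], [-0.995, 0.02, -0.097], [0.097, 0.019, -0.995]], 't': [0.028, 0.522, 0.917]}
strap_mid 0.52 [179. 237.] 328 [0.411 0.228 0.02 ] [0.002 0.024]
step_block_mid 0.47 [222. 237.] 168 [0.418 0.112 0.025] [0.01  0.039]
flange_nut_mid 0.41 [200. 187.] 71 [0.533 0.17  0.024] [0.004 0.027]
parallel_bar_mid 0.58 [155. 188.] 404 [0.539 0.287 0.02 ] [-0.001  0.024]
parallel_bar_mid 0.29 [181. 237.] 304 [0.411 0.228 0.02 ] [0.001 0.024]
v_block_mid 0.78 [365. 248.] 253 [ 0.373 -0.253  0.03 ] [0.015 0.037]
v_block_mid 0.52 [217. 232.] 212 [0.42  0.112 0.023] [0.001 0.039]
recess_strap_floor 0.7 [334. 187.] 1028 [ 0.532 -0.186  0.016] [0.009 0.023]
recess_step_floor 0.88 [331. 148.] 1025 [ 0.636 -0.178  0.019] [0.009 0.023]
recess_nut_floor 0.97 [357. 147.] 981 [ 0.641 -0.246  0.02 ] [0.009 0.024]
side {'fx': 364.673, 'fy': 364.673, 'cx': 252.306, 'cy': 189.111, 'R': [[0.985, -0.174, 0.019], [-0.047, -0.366, -0.929], [0.169, 0.914, -0.368]], 't': [-0.485, 0.087, 0.788]}
strap_mid 0.78 [206. 183.] 214 [0.403 0.213 0.015] [0.001 0.021]
t_nut_mid 0.48 [230. 221.] 189 [ 0.436 -0.054  0.014] [0.002 0.025]
flange_nut_mid 0.47 [257. 188.] 84 [0.532 0.164 0.015] [0.001 0.025]
parallel_bar_mid 0.64 [246. 168.] 201 [0.531 0.28  0.015] [0.001 0.021]
parallel_bar_mid 0.29 [337. 244.] 910 [ 0.638 -0.173  0.019] [0.01  0.021]
v_block_mid 0.59 [207. 279.] 870 [ 0.369 -0.266  0.023] [-0.001  0.034]
recess_strap_floor 0.8 [287. 251.] 978 [ 0.53  -0.177  0.017] [0.01  0.021]
recess_step_floor 0.62 [339. 240.] 918 [ 0.638 -0.173  0.019] [0.01  0.021]
recess_tnut_floor 0.92 [304. 268.] 1247 [ 0.535 -0.253  0.019] [0.01  0.021]
recess_tnut_floor 0.63 [231. 223.] 157 [ 0.436 -0.055  0.014] [0.003 0.025]
recess_nut_floor 0.92 [354. 261.] 1245 [ 0.64  -0.246  0.019] [0.01  0.021]
1.1
```

Run:
```python
import cv2
a=cv2.imread("pics/top0.png")[110:290,110:410];cv2.imwrite("pics/top1.png",cv2.resize(a,(800,480),interpolation=cv2.INTER_CUBIC))
a=cv2.imread("pics/side0.png")[110:330,130:410];cv2.imwrite("pics/side1.png",cv2.resize(a,(760,597),interpolation=cv2.INTER_CUBIC))
```

```text
(no output)
```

View pics/top1.png

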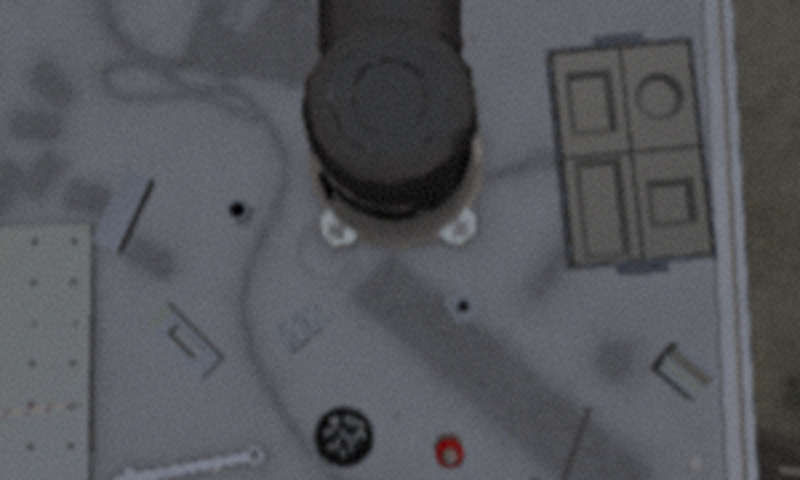

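View pics/side1.png

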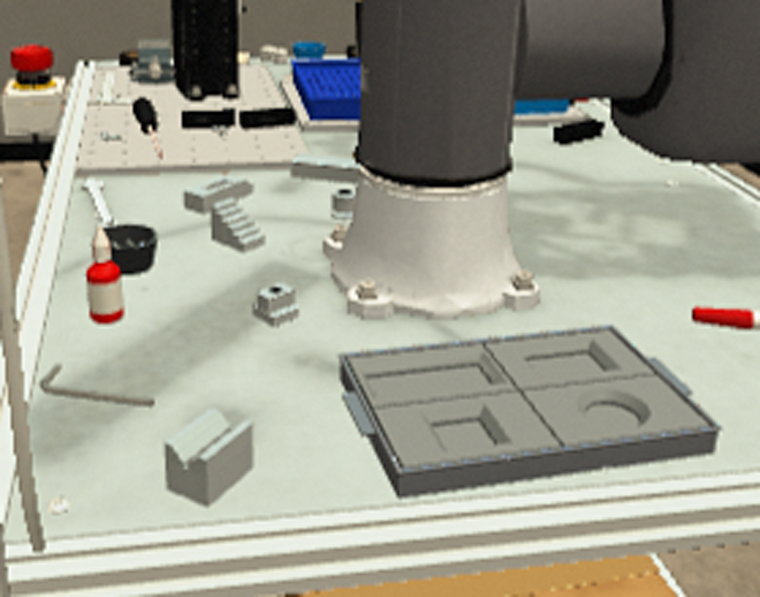

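```bash
cat > h.py <<'E'
import numpy as np,cv2
from plant import manip
def cloud(c,d):
    k=manip.camera_params(c); v,u=np.nonzero(d>0); z=d[v,u]
    P=np.stack([(u-k["cx"])/k["fx"]*z,(v-k["cy"])/k["fy"]*z,z],1)
    return (P-np.array(k["t"]))@np.array(k["R"])
def box(P,c,r,lo,hi):
    return P[(abs(P[:,:2]-c).max(1)<r)&(P[:,2]>lo)&(P[:,2]<hi)]
def rect(Q):
    (cx,cy),(w,h),a=cv2.minAreaRect((Q[:,:2]*1000).astype(np.float32))
    if w<h:w,h,a=h,w,a+90
    return np.round([cx,cy,w,h,(a+90)%180-90],1)
E
python3 - <<'E'
from h import *
C={c:cloud(c,np.load(f"{c}0.npz")["d"]) for c in("top","side")}
parts=dict(strap=(.408,.222,.055,.012,.03),step=(.42,.112,.04,.007,.045),tnut=(.436,-.057,.03,.005,.03),nut=(.533,.167,.025,.005,.03),
 vblock=(.373,-.255,.045,.01,.04),tray=(.586,-.215,.14,.015,.026))
for n,(x,y,r,lo,hi) in parts.items():
  for c,P in C.items():
    Q=box(P,(x,y),r,lo,hi); B=box(P,(x,y),r+.02,-.01,.005)
    e=np.linalg.eigh(np.cov(Q[:,:2].T))[1][:,1]
    print(n,c,len(Q),"rect",rect(Q),"mean",np.round(Q.mean(0)*1000,1),"pca",round(np.degrees(np.arctan2(e[1],e[0])),1),"bench",np.round(np.median(B[:,2])*1000,1) if len(B) else None,"top",np.round(np.percentile(Q[:,2],[50,90,95])*1000,1))
tiles=[]
for x,y,R in((.45,.12,.2),(.55,-.2,.2)):
  for c,P in C.items():
    N=380;g=np.zeros((N,N),np.float32);
    Q=P[(abs(P[:,0]-x)<R)&(abs(P[:,1]-y)<R)&(P[:,2]<.06)]
    i=((x+R-Q[:,0])/(2*R)*N).astype(int).clip(0,N-1);j=((y+R-Q[:,1])/(2*R)*N).astype(int).clip(0,N-1)
    np.maximum.at(g,(i,j),Q[:,2]+.005); g=cv2.dilate(g,np.ones((3,3)))
    tiles.append(np.clip(g/.045*255,0,255).astype(np.uint8))
im=np.vstack([np.hstack(tiles[:2]),np.hstack(tiles[2:])]);im=cv2.applyColorMap(im,cv2.COLORMAP_JET);cv2.imwrite("pics/hm.png",cv2.resize(im,(600,600)))
E
```

```text
strap top 280 rect [409.8 227.8  79.7  27.8  45.5] mean [409.  226.8  19.7] pca 45.4 bench 0.4 top [20.2 22.7 23.2]
strap side 137 rect [407.1 223.4  74.5  30.7  44.8] mean [404.7 217.6  17.7] pca -137.7 bench -0.1 top [18.6 20.3 20.5]
step top 209 rect [420.  112.5  45.7  28.  -51.3] mean [419.6 112.7  24. ] pca 129.0 bench 0.3 top [24.1 36.8 37.9]
step side 222 rect [419.3 110.7  49.9  32.1 -55.4] mean [415.9 109.5  20.7] pca 139.3 bench -0.2 top [20.5 33.1 35.6]
tnut top 116 rect [437.4 -45.6  27.8  27.5 -56.9] mean [437.2 -45.3  18.5] pca 168.3 bench 0.2 top [22.6 25.7 26.6]
tnut side 169 rect [437.  -49.2  30.3  28.1  24.5] mean [436.4 -53.3  15.7] pca -168.7 bench -0.3 top [15.7 23.9 24.2]
nut top 89 rect [533.8 174.8  30.9  24.1 -64.4] mean [534.6 171.8  19.7] pca 140.4 bench 0.4 top [24.1 26.1 27. ]
nut side 63 rect [534.  169.2  21.   20.5 -84.4] mean [533.6 165.9  17.3] pca 174.1 bench -0.3 top [18.1 24.3 24.6]
vblock top 276 rect [ 371.3 -255.9   47.    32.3   48.6] mean [ 372.  -254.3   29.2] pca 47.6 bench -0.1 top [30.6 35.2 36. ]
vblock side 676 rect [ 370.1 -257.9   47.8   33.5   49.7] mean [ 368.9 -264.    25.3] pca -140.0 bench -0.6 top [26.7 33.7 34.2]
tray top 3528 rect [ 585.9 -214.9  240.3  145.7    3.9] mean [ 588.3 -219.6   19.9] pca -174.1 bench 0.1 top [20.1 22.4 23.1]
tray side 4250 rect [ 584.5 -216.7  240.4  147.5    4.5] mean [ 583.  -226.5   19.1] pca -174.6 bench -0.8 top [19.4 20.5 21. ]
```

View pics/hm.png

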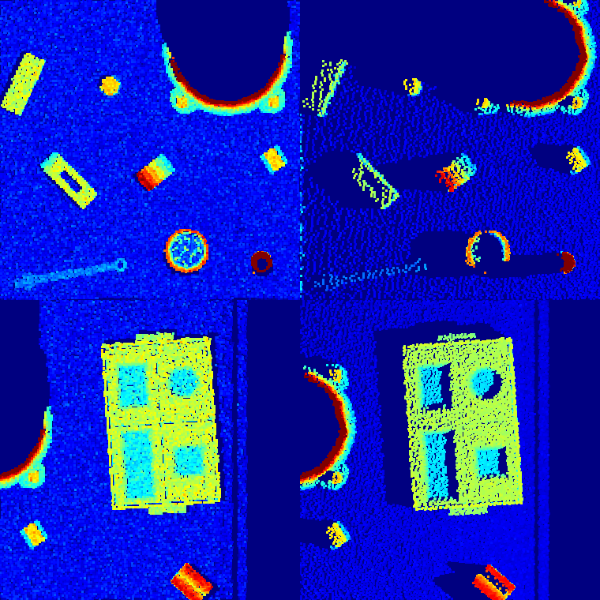

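Run:
```python
from h import *
from scipy.spatial.transform import Rotation as Ro
C={c:cloud(c,np.load(f"{c}0.npz")["d"]) for c in("top","side")}
for n,c0,r in(("strap",(.533,-.183),.055),("step",(.636,-.178),.04),("tnut",(.54,-.25),.035),("nut",(.64,-.245),.035)):
  for c,P in C.items():
    Q=box(P,c0,r,.004,.0145); print(n,c,len(Q),rect(Q),np.round(Q.mean(0)*1000,1))
def neck(n,c0,r,lo,hi):
  for c,P in C.items():
    Q=box(P,c0,r,lo,hi); e=np.linalg.eigh(np.cov(Q[:,:2].T))
    w=[np.ptp(Q[:,:2]@[np.cos(a),np.sin(a)]) for a in np.radians(np.arange(0,180,10))]
    print(n,c,len(Q),rect(Q),np.round(Q.mean(0)*1000,1),"pca",np.degrees(np.arctan2(*e[1][::-1,1])).round(1),"ext",(np.array(w)*1000).round())
neck("tneck",(.437,-.047),.028,.017,.03); neck("tbase",(.437,-.047),.028,.005,.03); neck("hex",(.534,.170),.022,.012,.03);neck("nutall",(.534,.170),.022,.003,.03)
for lo,hi in((.02,.06),(.06,.12),(.12,.2),(.2,.35),(.35,.7)):
  Q=np.vstack([P[(P[:,2]>lo)&(P[:,2]<hi)&(P[:,0]>.4)&(P[:,0]<.95)&(abs(P[:,1])<.15)] for P in C.values()])
  if lo<.05: Q=Q[(Q[:,0]>.46)&(Q[:,1]>-.1)&(Q[:,1]<.14)]
  if len(Q):print("ped",lo,len(Q),np.round(np.percentile(Q,[1,99],axis=0),3).tolist())
def q(yaw): # tool x along yaw, z down
    return Ro.from_matrix(np.array([[np.cos(yaw),np.sin(yaw),0],[np.sin(yaw),-np.cos(yaw),0],[0,0,-1.]])).as_quat(scalar_first=True)
print(np.round(manip.current_tcp_rot(),3), np.round(manip.current_eef_pos(),4))
for n,x,y,z,ys in(("nut",.534,.171,.1,(0,60,90,120,-60)),("tnut",.437,-.047,.1,(0,33,-57,123)),("strap",.409,.227,.1,(45,-135)),("step",.42,.112,.1,(-51,129)),("tray",.533,-.18,.11,(4,-176)),("tray2",.64,-.25,.11,(4,-176)),("mid",.4,0,.25,(4,))):
  for a in ys:
    s=manip.inverse_kinematics([x,y,z],q(np.radians(a))); print(n,a,None if s is None else np.round(s,2))
```

```text
strap top 521 [ 533.6 -183.4  109.2  108.6   89.9] [ 531.1 -185.5   11.2]
strap side 442 [ 530.5 -202.    88.3   73.     1.6] [ 531.  -185.1   11.2]
step top 280 [ 640.1 -176.2   75.8   68.7  -89.6] [ 636.4 -175.7   11.4]
step side 234 [ 636.4 -174.8   55.6   34.4    3.5] [ 637.9 -171.7   11.2]
tnut top 193 [ 540.2 -246.3   55.6   54.3    4.4] [ 536.4 -252.    11.7]
tnut side 220 [ 534.5 -249.9   35.7   33.7    3.2] [ 535.7 -248.3   11.2]
nut top 155 [ 635.3 -237.6   57.3   48.4  -78.8] [ 641.7 -245.1   11.5]
nut side 178 [ 654.5 -251.1   66.2   28.8  -41. ] [ 643.8 -241.8   11.2]
tneck top 69 [437.6 -45.7  27.1  15.7  32.5] [437.5 -45.5  24.1] pca -144.6 ext [26. 27. 28. 27. 29. 30. 30. 29. 28. 26. 23. 20. 17. 17. 20. 22. 24. 25.]
tneck side 75 [436.6 -47.9  28.6  17.   32.2] [436.4 -50.8  22.2] pca -154.9 ext [30. 30. 30. 29. 28. 28. 28. 27. 25. 24. 22. 19. 17. 19. 22. 24. 27. 28.]
tbase top 117 [444.3 -41.6  44.3  27.6  30.8] [437.4 -45.1  18.4] pca -156.1 ext [40. 43. 44. 44. 45. 47. 47. 45. 43. 39. 34. 31. 28. 30. 34. 36. 37. 37.]
tbase side 169 [437.  -49.2  30.3  28.1  24.5] [
[... 1213 characters left out ...]
]
nut 120 [ 0.23  0.65  1.76 -0.    0.73 -0.3 ]
nut -60 [ 0.23  0.65  1.76 -0.    0.73  2.84]
tnut 0 [-0.21  0.51  2.07 -0.    0.57  1.36]
tnut 33 [-0.21  0.51  2.07 -0.    0.57  0.78]
tnut -57 [-0.21  0.51  2.07 -0.    0.57  2.35]
tnut 123 [-0.21  0.51  2.07 -0.    0.57 -0.79]
strap 45 [ 0.41  0.54  2.   -0.    0.6   1.19]
strap -135 [ 0.41  0.54  2.   -0.    0.6  -1.95]
step -51 [ 0.15  0.5   2.08 -0.    0.56  2.61]
step 129 [ 0.15  0.5   2.08 -0.    0.56 -0.53]
tray 4 [-0.41  0.64  1.75 -0.    0.76  1.09]
tray -176 [-0.41  0.64  1.75 -0.    0.76 -2.05]
tray2 4 [-0.44  0.81  1.38 -0.    0.94  1.06]
tray2 -176 [-0.44  0.81  1.38 -0.    0.94 -2.08]
mid 4 [-0.12  0.15  2.07 -0.    0.92  1.38]
```

Run:
```python
from h import *
P=cloud("top",np.load("top0.npz")["d"]); a=np.radians(4.2);R=np.array([[np.cos(a),-np.sin(a)],[np.sin(a),np.cos(a)]])
for n,c0,mx,my in(("strap",(.5305,-.1845),98,46),("step",(.636,-.1765),64,46),("tnut",(.5355,-.253),46,46),("nut",(.641,-.2455),48,48)):
  c=np.array(c0)
  for i in range(4):
    L=(P[:,:2]-c)@R; Q=(abs(L[:,0])<mx/2e3+.001)&(abs(L[:,1])<my/2e3+.001)&(P[:,2]<.016)&(P[:,2]>.005)
    lo,hi=np.percentile(L[Q],[2,98],axis=0); m=L[Q].mean(0); c=c+R@((lo+hi)/2*.5+m*.5)
  X=L[Q]; e=np.polyfit(X[:,0],X[:,1],1)[0]
  print(n,Q.sum(),np.round(c*1000,1),"size",np.round((hi-lo)*1000,1),"mean-c",np.round((m-(lo+hi)/2)*1000,1),"skew",round(np.degrees(e),1), "floor z",np.round(np.percentile(P[Q,2],30),4))
```

```text
strap 486 [ 530.5 -185.7] size [86.8 37.6] mean-c [-0.4 -0.2] skew 0.3 floor z 0.0108
step 290 [ 636.  -178.3] size [54.  36.6] mean-c [ 0.3 -0.4] skew -2.4 floor z 0.011
tnut 204 [ 535.8 -253.6] size [35.5 36.7] mean-c [ 0.4 -0.6] skew -2.7 floor z 0.0108
nut 170 [ 641.7 -246.4] size [34.4 34.2] mean-c [0.4 0. ] skew 1.4 floor z 0.0106
```

```bash
cat >> h.py <<'E'
from scipy.spatial.transform import Rotation as Ro
Z=.22
def q(deg):
    c,s=np.cos(np.radians(deg)),np.sin(np.radians(deg))
    return Ro.from_matrix(np.array([[c,s,0],[s,-c,0],[0,0,-1.]])).as_quat(scalar_first=True)
def say(t): print(t,"t",round(manip.current_time(),1),"w",round(manip.current_width()*93,1),"F",round(manip.current_grip_force(),1),"ft",np.round(manip.current_ft_force(),1),"z",np.round(manip.current_eef_pos(),4))
def pick(x,y,yaw,z=.096,via=(),op=.6):
    for v in via: manip.reach([*v,Z],q(yaw))
    manip.reach([x,y,Z-.06],q(yaw)); manip.set_gripper(op); say("above")
    manip.movel([x,y,z],max_speed=.1); manip.set_gripper(0.); say("grip")
    manip.movel([x,y,Z],max_speed=.25); say("up")
def carry(x,y,yaw,via):
    for v in via: manip.reach([*v,Z],q(yaw))
    manip.reach([x,y,Z-.08],q(yaw)); say("over")
def place(x,y,z=.105,op=.5):
    manip.movel([x,y,z+.008],max_speed=.1)
    g=manip.movel([x,y,z],max_speed=.02,guard=8); say(f"down {g}")
def release(x,y,op=.5):
    manip.set_gripper(op); manip.movel([x,y,Z],max_speed=.25); say("free")
E
python3 - <<'E'
from h import *
pick(.4091,.2268,45.4)
p,d=manip.read_camera("side");cv2.imwrite("pics/s_strap.png",cv2.resize(p[60:320,100:400],(692,600)))
E
```

```text
above t 3.4 w 55.8 F 0.0 ft [-0.2 -0.3 -1.2] z [0.4091 0.2268 0.16  ]
grip t 4.7 w 27.7 F 30.0 ft [-0.7 -0.4  4.3] z [0.4092 0.2268 0.0962]
up t 5.4 w 27.4 F 30.0 ft [-0.5  0.7 -3.2] z [0.4085 0.2265 0.2189]
```

View pics/s_strap.png

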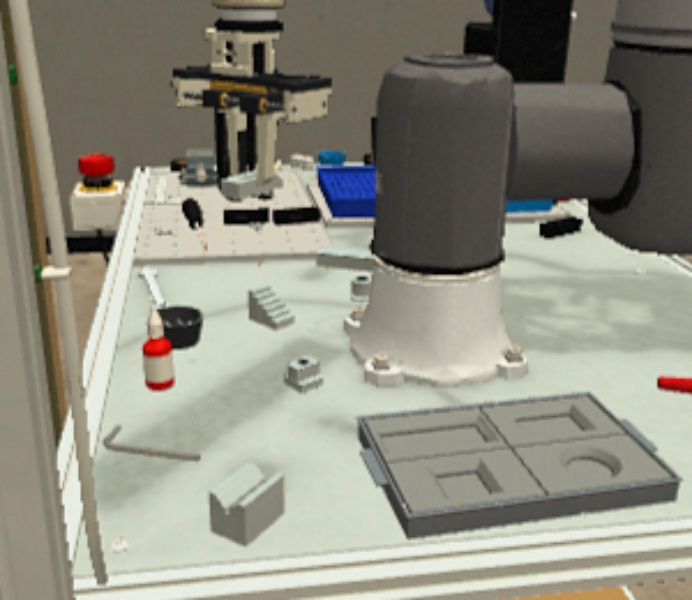

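The gripped strap hangs level between the fingertips at about (250,185) in the crop, and the other parts have not moved. Now I'll carry it.

Run:
```python
from h import *
carry(.5298,-.1866,4.2,[(.37,.02),(.40,-.2)])
place(.5298,-.1866)
p,d=manip.read_camera("side");cv2.imwrite("pics/s_strap2.png",cv2.resize(p[120:320,200:420],(660,600)))
```

```text
over t 7.8 w 27.7 F 30.0 ft [-0.  -0.3 -2.3] z [ 0.5295 -0.1854  0.14  ]
down True t 8.6 w 27.8 F 30.0 ft [-0.6 -0.3  4.9] z [ 0.5301 -0.1867  0.1069]
```

View pics/s_strap2.png

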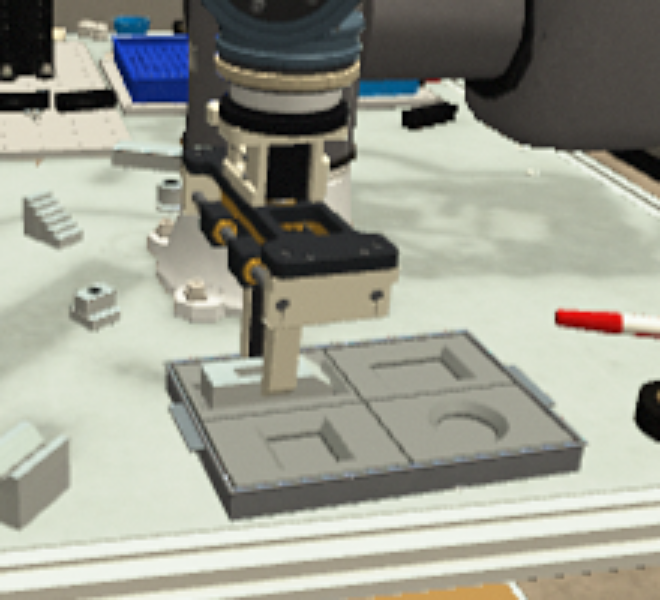

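The strap is in the long recess, around (270,375), and it touched the floor at the expected height. I'll release it and fetch the step block.

Run:
```python
from h import *
release(.5298,-.1866)
pick(.4162,.1154,-51,via=[(.40,-.2),(.37,.02)])
if manip.current_width()*93>24:
    carry(.6303,-.1796,4.2,[(.37,.02),(.40,-.2)])
    place(.6303,-.1796)
p,d=manip.read_camera("side");cv2.imwrite("pics/s_step.png",cv2.resize(p[120:320,200:420],(660,600)))
```

```text
free t 9.8 w 46.0 F 0.0 ft [-0.3 -0.7 -0.7] z [ 0.5294 -0.1864  0.2192]
above t 12.5 w 56.1 F 0.0 ft [-0.3  1.  -0.1] z [0.4163 0.115  0.1604]
grip t 13.8 w 27.4 F 30.0 ft [-0.9 -0.6  4.8] z [0.4163 0.1154 0.0962]
up t 14.5 w 27.3 F 30.0 ft [-0.6  0.1 -2.6] z [0.4157 0.1153 0.219 ]
over t 17.5 w 27.5 F 30.0 ft [ 0.6 -0.6 -0.8] z [ 0.6298 -0.1792  0.1404]
down True t 18.2 w 27.7 F 30.0 ft [-0.7 -0.7  5.5] z [ 0.6306 -0.1797  0.1071]
```

View pics/s_step.png

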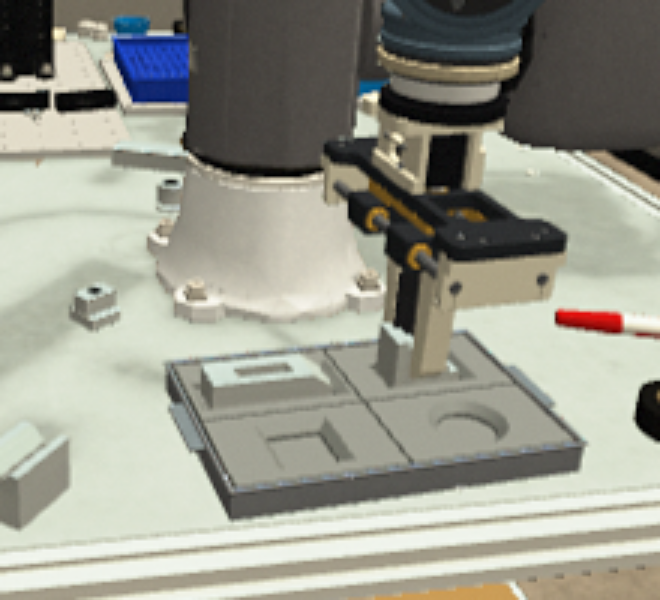

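Step block seated in the middle-sized recess at about (425,365), with the strap flat at (265,375). Next is the T-nut.

Run:
```python
from h import *
release(.6303,-.1796)
pick(.4371,-.0468,32.4,z=.097,via=[(.40,-.2)])
if manip.current_width()*93>12:
    carry(.5351,-.2545,4.2,[(.40,-.2)])
    place(.5351,-.2545)
p,d=manip.read_camera("side");cv2.imwrite("pics/s_tnut.png",cv2.resize(p[120:320,200:420],(660,600)))
```

```text
free t 19.4 w 46.7 F 0.0 ft [ 0.1  0.7 -1.4] z [ 0.6299 -0.1795  0.2192]
above t 21.5 w 55.8 F 0.0 ft [-0.5  0.7  0.3] z [ 0.4371 -0.0473  0.1602]
grip t 23.0 w 15.3 F 30.0 ft [-0.5  0.7  1.7] z [ 0.4371 -0.0468  0.0971]
up t 23.6 w 15.7 F 30.0 ft [-0.3  0.3 -1.6] z [ 0.4366 -0.0467  0.2191]
over t 25.0 w 15.6 F 30.0 ft [-0.2  0.  -0.2] z [ 0.5346 -0.2533  0.14  ]
down True t 25.8 w 15.5 F 30.0 ft [-1.   0.5  4.7] z [ 0.5354 -0.2547  0.1078]
```

View pics/s_tnut.png

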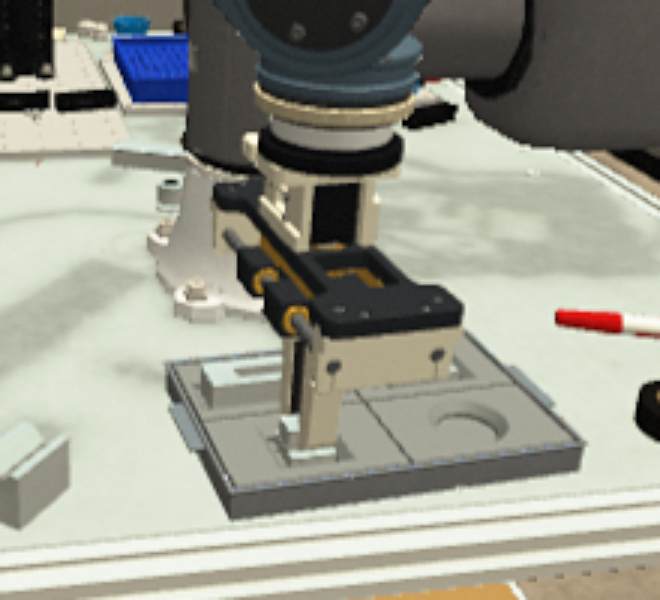

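T-nut down in the square recess at about (310,445). The contact height matches full seating. Last is the flange nut.

Run:
```python
from h import *
release(.5351,-.2545)
pick(.5347,.172,102,z=.097,via=[(.40,-.2),(.36,.02),(.38,.2)])
w=manip.current_width()*93
if 20<w<24.5:
    carry(.641,-.2473,90,[(.38,.2),(.36,.02),(.40,-.2)])
    place(.641,-.2473)
p,d=manip.read_camera("side");cv2.imwrite("pics/s_nut.png",cv2.resize(p[120:320,200:420],(660,600)))
```

```text
free t 27.1 w 46.4 F 0.0 ft [ 0.4 -0.8 -0.5] z [ 0.5348 -0.2543  0.2196]
above t 31.5 w 55.5 F 0.0 ft [ 0.1  0.4 -0.1] z [0.5345 0.1723 0.1604]
grip t 32.9 w 21.5 F 30.0 ft [0. 0. 2.] z [0.5348 0.172  0.0972]
up t 33.5 w 21.3 F 30.0 ft [-0.7  0.1 -1.4] z [0.5341 0.1718 0.2188]
over t 36.9 w 21.7 F 30.0 ft [-0.4 -0.7 -0.9] z [ 0.6406 -0.2466  0.1405]
down True t 37.6 w 21.9 F 30.0 ft [-0.7  0.1  3.7] z [ 0.6414 -0.2475  0.1079]
```

View pics/s_nut.png

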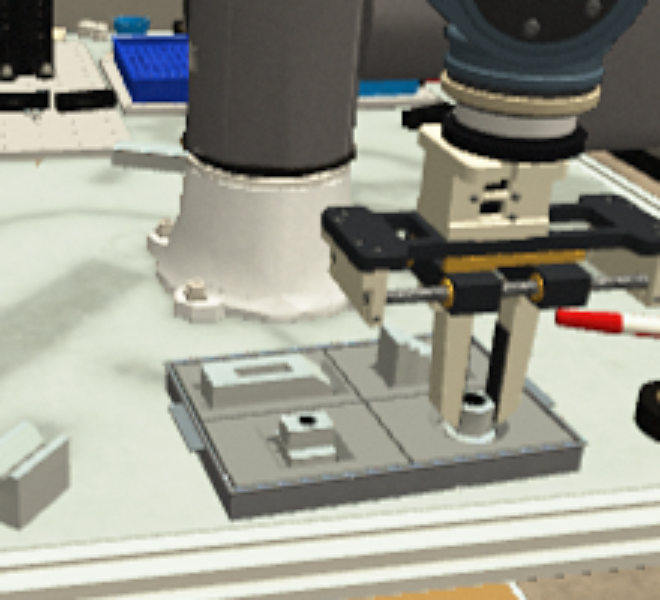

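The flange nut sits in the round recess at about (475,420), on the floor. I'll release it, back away and check the heights of all four parts.

Run:
```python
from h import *
release(.641,-.2473)
manip.reach([.40,-.2,.26],q(45)); manip.reach([.36,.02,.3],q(45)); manip.reach([.33,.25,.3],q(45))
p,d=manip.read_camera("side");cv2.imwrite("pics/s_end.png",cv2.resize(p[120:320,180:420],(720,600)))
Ps=cloud("side",d); p,d=manip.read_camera("top");Pt=cloud("top",d)
for n,x,y,r,e in(("strap",.53,-.186,.03,31),("step",.625,-.179,.02,47),("tnut",.535,-.2545,.012,35),("nut",.641,-.247,.012,35)):
    for P in(Ps,Pt):
        Q=box(P,(x,y),r,.024,.06); print(n,e,len(Q),rect(Q) if len(Q)>4 else 0,np.round(np.percentile(Q[:,2],[50,80,95])*1000,1))
say("end")
```

```text
free t 38.9 w 46.6 F 0.0 ft [-0.  -0.1 -0.8] z [ 0.6407 -0.2472  0.2196]
strap 31 309 [ 529.6 -187.4   59.7   31.5    1.8] [29.9 30.8 31.3]
strap 31 212 [ 530.  -179.6   60.4   40.3    4.2] [30.9 32.5 33.6]
step 47 229 [ 626.4 -180.3   31.9   31.2    7.5] [35.4 42.8 46.6]
step 47 148 [ 629.1 -178.8   33.2   28.8    2.9] [38.5 45.6 48.2]
tnut 35 137 [ 534.9 -254.8   23.6   18.7    0.7] [33.9 34.9 35.6]
tnut 35 70 [ 534.8 -255.3   23.5   21.7   -1.3] [35.1 36.5 37.6]
nut 35 134 [ 640.2 -248.5   22.6   21.7   22.4] [33.5 34.9 35.7]
nut 35 68 [ 641.2 -246.8   22.1   21.3  -83. ] [35.6 37.2 37.9]
end t 41.8 w 46.1 F 0.0 ft [ 0.3 -0.1 -0.6] z [0.3307 0.2489 0.3   ]
```

View pics/s_end.png

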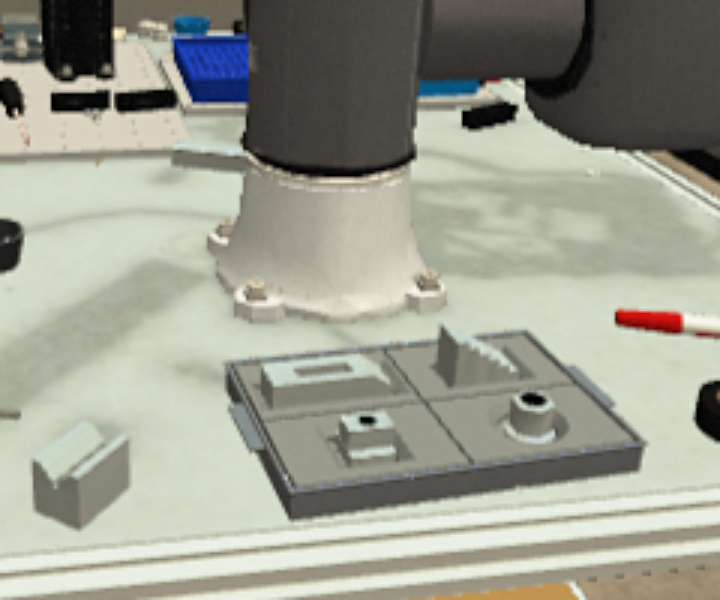

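All four parts are upright at their seated heights: strap (325,375), step block (475,360), T-nut (365,435) and nut (530,415). The V-block and the bar are where they started.

```bash
python3 -c "
from plant import manip
print(manip.close_job())"
```

```text
the job is handed in; nothing more can be done
None
```

The strap, step block, T-nut and flange nut are each seated in their own recess, checked from both cameras, the bar and V-block were left alone, and the job was handed in at about 42 s.

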